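# Fit the cover on the leaning chisel sharpener

### The arm

A 7-joint arm with a two-finger parallel gripper is mounted at the origin on the work surface. World frame = base frame: x ahead of the robot, y to its left, z up, the work surface at z = 0. Lengths are in m, angles in degrees, forces in N, time in s.
With the tool pointing down it reaches from about 0.4 to 0.9 m from the base axis. Payload 5.5 kg.
Tool frame: the origin (TCP) lies at the very end of the fingers, on their centre line; the grasp point (between the pads) lies 19 mm behind it; z points along the fingers, y is the line along which they close (so a half turn about z gives the same grasp; the last joint's range is limited). The gripper opens to 92 mm and grips with 3 to 60 N. Pads are 19 mm wide; open, the fingers measure 130 mm over their backs; the gripper's body (75 mm by 190 mm) begins 47 mm behind the grasp point.
Start: joints at [-51.096, 28.699, -24.465, 88.831, 12.651, 65.22, -12.049], TCP at [0.263, 0.595, 0.227] pointing down, gripper open.
Joint ranges: [-164.97, 164.97], [-17.58, 116.51], [-87.97, 89.64], [11.32, 138.91], [-80.73, 260.73], [10.89, 115.49], [-147.41, 147.41]. Speed limits (degrees/s): [147.25, 147.25, 180, 180, 180, 180, 180].

### API

Orientations are given as a 3x3 rotation matrix whose columns are the frame's x, y, z axes.
In Python, from rig import env, imaging gives the robot as it stands.
- The arm moves only by the shell command python3 -m handwheel 'ROWS' [OPENING]. ROWS is JSON, a list of rows, each an object of numbers: "dx", "dy", "dz": the shift along the tool's x, y, z as a fraction of full scale; "ax", "ay", "az": the turn, a rotation vector about the tool's x, y, z as a fraction of full scale. In form: [{"dx": .., "dy": .., "dz": .., "ax": .., "ay": .., "az": ..}, ...]. A call has 1 to 12 rows; each row is the pose to reach, as a shift and turn from the pose commanded when the call began, along the tool's axes at that moment, turning the shorter way round; what a row does not reach only later rows make up. Full scale, the value 1, is 0.25 m for a shift and 360 degrees for a turn. A row lasts 1/8 s, in which the tool goes at most 62.5 mm and 10.7 degrees, less where a joint would pass 70% of its speed; a pose out of reach is approached as far as the arm can. A call with a number of a shift or a turn outside -1 to 1 is refused whole. A call with a gripper value outside its range is refused whole. OPENING is the finger opening in mm, from 0 to 91.8, set as the call begins (- or left out, the last holds). The fingers move at their own pace and stop on an object; the grip force is fixed at half the most. Time passes only in rows, so rows that repeat a pose let the fingers close. It gives the time, the measured TCP pose, the force, the opening and the grip force at its end, in the units of the state.
- env.read_state(): the state, without advancing time (a new reading comes with each control period).
- imaging.read_camera(name): name is "side" or "top"; returns a dict with "frame" (420x560x3 uint8, red, green, blue), "mtx" (3x3 intrinsics, pixels), "extrinsics" (4x4, takes a point from camera to world coordinates). Camera axes: x right, y down, z forward; pixel columns grow to the right and rows downward; lengths in m; the calibration is good to about 2 mm. A picture is of the moment at which its call begins. There is no depth.
- env.finish_job(): hands the job in; it is judged then, once.
The state is a dict: "time": time; "qpos": joint angles; "qd": joint speeds; "joint_efforts": joint torques, N m; "ee_pos": TCP position; "ee_rot": TCP orientation; "wrist_force": force on the tool from outside, world axes, zero at the start; "moment": the same for the moment, N m; "grip_width": finger opening in m; "gripper_force": force on a finger pad.
Only numpy, scipy, OpenCV 4.12 (cv2) and the standard library are available. Lean on these libraries where they do the work, as an engineer would, in place of code of your own. Each camera call takes 0.05 s, during which the arm holds its last target. There are 200 camera calls.

### The job

Close up the chisel sharpener for the day: take the yellow cover by its handle and fit it over the spindle shaft and the brass anti-rotation pin together, until it lies flush on the spindle face, then let go. The pin may stand at any angle, so feel for it gently rather than forcing the cover on, and leave the other things on the bench where they are.

Things in the scene. Friction and masses are not known exactly. Their poses are not given: they have to be found in the camera images.
- cover_grip (a point): Centre of the loose cover's black handle bar, 54 mm above the underside of its plate, on the plate's axis (z, pointing from plate to bar). The bar runs along x: 74 mm long (x), 14 mm wide (y), 16 mm high, on two 9 mm posts at x = +-30 mm, with 36 mm of free height between plate and bar. The cover lies flat on the bench at the start; 0.25 to 0.5 kg.
- cover_bore (a point): Centre of the underside of the same cover: a round yellow plate, 104 mm across, 10 mm thick. Axes as cover_grip. A 20 mm bore goes through its centre and one 10 mm pin hole through it 34 mm from the centre along +y; neither has a chamfer.
- face (a point): Centre of the sharpener's spindle face, a flat aluminium disc 100 mm across; z is the shaft's axis, out of the face. The head leans 21 to 31 degrees from vertical towards the robot's side and is clamped rigid. This frame's y is level; the frame does not turn with the disc. Fully home, the plate's underside lies flat on the face and cover_grip is 54 mm out along z.
- shaft_tip (a point): End of the steel shaft on the face's axis, 30 mm above the face (axes as face); 18 mm thick, the last 4 mm tapering to 12 mm. A brass pin parallel to it, 34 mm from the axis, rises 16 mm from the face; 8 mm thick, the last 2 mm tapering to 5 mm. The disc is braked at any angle: the pin stands within 0.5 rad either side of the face's +y (about z); its angle is not reported, look or feel.
- stand: The blue bench sharpener that carries the head: base 190 x 150 mm, bolted down, two cheeks (outer faces 104 mm apart) to 132 mm height with the head between them on a level hinge 110 mm above the bench; the face is 45 mm out from the hinge. Origin on the bench straight below the hinge; x points away from the robot's side, y level along the hinge.
- mallet: bystander: turned wooden carver's mallet, 82 mm wide, 215 mm tall, standing on its head; origin at the centre of its underside
- chisel: bystander: slim hand tool with a wooden handle, lying flat on the bench, pointing away from the robot; origin on the bench
- oil: bystander: amber oil bottle, 56 mm wide, 150 mm tall, upright; origin at the centre of its underside
- stone: bystander: terracotta-coloured sharpening stone 70 x 190 x 28 mm; origin at the centre of its underside
- cup: bystander: steel cup of pencils, 72 mm wide, 165 mm tall with the pencils; origin at the centre of its underside
- offcut: bystander: pale wood offcut 100 x 55 x 40 mm; origin at the centre of its underside
Not all that is in view belongs to the job. Several things look just like the part that bears cover_grip: the one meant starts farthest to the robot's left.

How it is judged:
By the outcome, as a careful person would: the job done as asked, in the order asked, and still so for the second after the job is handed in, with the robot touching nothing.
It also fails if it takes over 72 s, if anything falls off the work surface, if the arm or the gripper's body presses on something with over 40 N, if the wrist force passes 120 N, or if a joint passes its speed limit or range.

## Working session

There is one attempt and no reset: what is moved stays moved. The work goes in short steps, Python scripts to look and compute and a shell command to move; the robot and the scene stay as the last step left them, time stands still between calls to the robot, and variables do not carry over. Pictures are saved under pics/ and viewed, at most 10 in all, crops included, and the job is handed in when it is done.

```bash
ls; mkdir -p pics
python3 - <<'E'
from rig import env, imaging
import cv2,numpy as np
for n in("top","side"):
    c=imaging.read_camera(n);cv2.imwrite(f"pics/{n}0.png",c["frame"][:,:,::-1]);print(n,c["mtx"].round(1).tolist(),c["extrinsics"].round(3).tolist())
s=env.read_state();print(s["time"],s["ee_pos"],np.array(s["ee_rot"]).round(3).tolist(),s["wrist_force"])
E
```

```text
pics
top [[453.5, 0.0, 286.0], [0.0, 453.5, 209.0], [0.0, 0.0, 1.0]] [[-0.017, -0.995, 0.1, 0.423], [-1.0, 0.017, -0.001, 0.011], [-0.001, -0.1, -0.995, 1.461], [0.0, 0.0, 0.0, 1.0]]
side [[537.1, 0.0, 280.9], [0.0, 537.1, 203.5], [0.0, 0.0, 1.0]] [[0.952, -0.17, 0.255, 0.209], [-0.306, -0.582, 0.753, -1.045], [0.021, -0.795, -0.606, 1.007], [0.0, 0.0, 0.0, 1.0]]
0.1 [0.26234412 0.59401832 0.22577686] [[-0.915, 0.404, -0.001], [0.404, 0.915, -0.002], [0.0, -0.002, -1.0]] [ 0.11310271  0.44888991 -0.07348019]
```

View pics/top0.png

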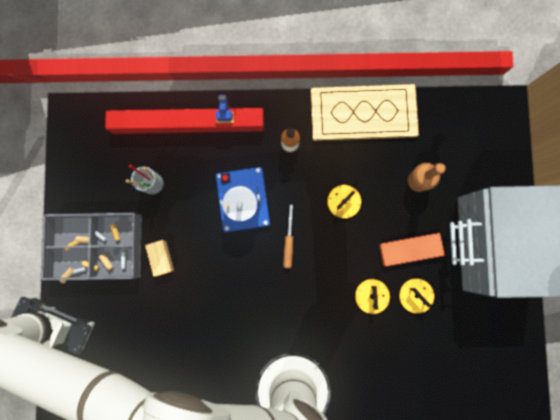

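View pics/side0.png

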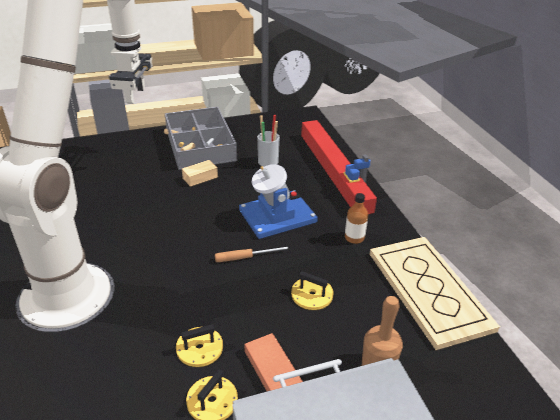

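Candidates for the cover, in the top view: yellow discs at (345,201), (372,297) and (417,296). World +y is image left, so the one farthest left is (345,201). I'll check it in a close crop, with the spindle head beside it.

```bash
cat > h.py <<'E'
from rig import env, imaging
import cv2,numpy as np
def cam(n):
    c=imaging.read_camera(n);return c["frame"],np.array(c["mtx"]),np.array(c["extrinsics"])
def ray(p,K,T):
    d=T[:3,:3]@np.linalg.solve(K,[p[0],p[1],1.]);return T[:3,3],d
def plane(p,K,T,z):
    o,d=ray(p,K,T);return o+d*(z-o[2])/d[2]
def proj(X,K,T):
    q=K@(T[:3,:3].T@(np.asarray(X,float)-T[:3,3]));return q[:2]/q[2]
def tri(p1,c1,p2,c2):
    o1,d1=ray(p1,*c1);o2,d2=ray(p2,*c2)
    t=np.linalg.lstsq(np.c_[d1,-d2],o2-o1,rcond=None)[0]
    a=o1+d1*t[0];b=o2+d2*t[1];return (a+b)/2,np.linalg.norm(a-b)
E
python3 - <<'E'
import cv2,numpy as np
t=cv2.imread("pics/top0.png");s=cv2.imread("pics/side0.png")
def cr(i,x,y,w,h,W,H):return cv2.resize(i[y:y+h,x:x+w],(W,H),interpolation=cv2.INTER_CUBIC)
a=np.hstack([cr(t,315,175,60,45,400,300),cr(t,210,160,60,45,400,300)])
b=np.hstack([cr(s,280,265,60,45,400,300),cr(s,240,160,60,45,400,300)])
cv2.imwrite("pics/crop1.png",np.vstack([a,b]))
E
```

```text
(no output)
```

View pics/crop1.png

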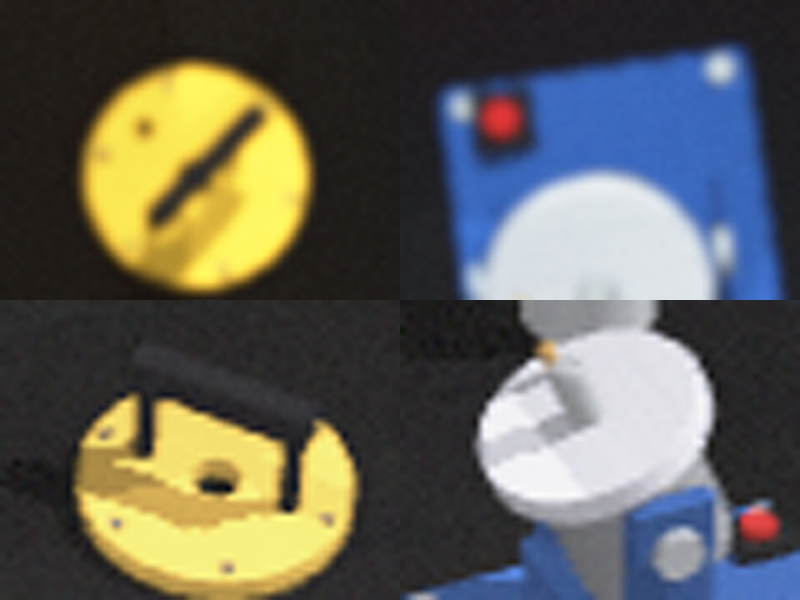

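The crop shows the cover flat with its bar from top-view (338,208) to (354,192) and its pin hole at (337,194), so it is the right part. The brass pin shows at side (262,168), beyond the shaft. Next I measure the cover, the stand's yaw and the face.

```bash
cat > m.py <<'E'
from h import *
I={};C={}
for n in("top","side"):
    f,K,T=cam(n);I[n]=f;C[n]=(K,T)
np.save("C.npy",np.array([np.r_[K,T[:3,:3],T[:3,3:].T] for K,T in(C["top"],C["side"])]))
hsv={n:cv2.cvtColor(I[n],cv2.COLOR_RGB2HSV) for n in I}
# cover
t=C["top"]
m=cv2.inRange(hsv["top"],(18,100,80),(36,255,255));m[:175]=0;m[225:]=0;m[:,:315]=0;m[:,380:]=0
k=max(cv2.findContours(m,0,1)[0],key=cv2.contourArea);e=cv2.fitEllipse(cv2.convexHull(k));c=plane(e[0],*t,.008)
hole=plane((336.7,194.2),*t,.010);b0=plane((338.2,207.7),*t,.062);b1=plane((354.3,191.8),*t,.062)
print("cover",e,c,"hole",hole-c,"bar mid",(b0+b1)/2,"bar ang",np.degrees(np.arctan2(*(b1-b0)[1::-1])),"hole ang",np.degrees(np.arctan2((hole-c)[1],(hole-c)[0])))
# bolts/base blue
m=cv2.inRange(hsv["top"],(100,110,60),(125,255,255));m[:160]=0;m[240:]=0;m[:,:205]=0;m[:,280:]=0
k=cv2.convexHull(np.vstack(cv2.findContours(m,0,1)[0]))
r=cv2.boxPoints(cv2.minAreaRect(k));print("base box",[plane(p,*t,.012).round(4).tolist() for p in r],np.mean([plane(p,*t,.012) for p in r],0))
# face masks
out=[]
for n,(x,y,w,h) in dict(top=(210,175,60,55),side=(240,155,70,65)).items():
    H=hsv[n];m=cv2.inRange(H,(0,0,105),(180,60,255));mm=np.zeros_like(m);mm[y:y+h,x:x+w]=m[y:y+h,x:x+w]
    k=max(cv2.findContours(mm,0,1)[0],key=cv2.contourArea);print(n,cv2.fitEllipse(cv2.convexHull(k)))
    v=cv2.resize(I[n][y:y+h,x:x+w,::-1],None,fx=8,fy=8,interpolation=cv2.INTER_CUBIC)
    cv2.polylines(v,[((cv2.convexHull(k)-[x,y])*8+4).astype(int)],True,(0,0,255),1)
    out.append(cv2.copyMakeBorder(v[:520,:395*2],0,max(0,520-v.shape[0]),0,0,0)[:520])
o=np.hstack(out);o=cv2.resize(o,(800,int(o.shape[0]*800/o.shape[1])));print(800/np.hstack(out).shape[1]*8,out[0].shape)
cv2.imwrite("pics/face.png",o)
E
python3 m.py
```

```text
cover ((344.01885986328125, 201.10426330566406), (34.32827377319336, 35.08272933959961), 110.2149887084961) [ 0.59165554 -0.17780092  0.008     ] hole [0.02258676 0.02319213 0.002     ] bar mid [ 0.58953757 -0.17788792  0.062     ] bar ang -46.50658865835868 hole ang 45.757620896559544
base box [[0.6926, 0.2425, 0.012], [0.7128, 0.0841, 0.012], [0.5159, 0.0587, 0.012], [0.4963, 0.2151, 0.012]] [0.6043866  0.15011967 0.012     ]
top ((240.0586700439453, 203.03160095214844), (33.62226867675781, 38.475189208984375), 74.94792938232422)
side ((269.31732177734375, 177.51893615722656), (35.92668914794922, 53.97084426879883), 171.9687042236328)
6.153846153846154 (520, 480, 3)
```

View pics/face.png

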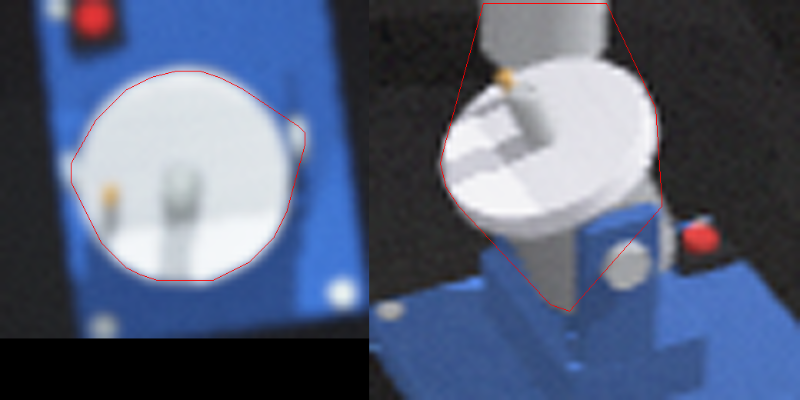

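Top view: the disc spans about x 222–257, y 186–221, with the pin tip near (227.5,205.5). Side view: disc tilted toward the robot, pin tip near (261.6,167). I'll fit the face plane to rim points from both views.

```bash
cat > f.py <<'E'
from h import *
from scipy.optimize import least_squares
A=np.load("C.npy");C=[]
for a in A:
    T=np.eye(4);T[:3,:3]=a[3:6];T[:3,3]=a[6];C.append((a[:3],T))
s=6.154
vt=np.array([(72,170),(84,130),(110,92),(145,74),(185,69),(225,78),(262,104),(291,180),(280,225),(250,260),(215,280),(160,281),(120,262),(90,225)],float)
vs=np.array([(443,165),(452,195),(478,215),(510,221),(560,212),(610,180),(640,150),(657,115),(652,90),(630,65),(600,57),(560,62)],float)-[369,0]
pt=(vt+.5)/s-.5+[210,175];ps=(vs+.5)/s-.5+[240,155]
def axes(th,yaw):
    x=np.array([np.cos(yaw),np.sin(yaw),0]);z=np.cos(th)*np.array([0,0,1])-np.sin(th)*x;y=np.array([-np.sin(yaw),np.cos(yaw),0]);return np.c_[np.cross(y,z),y,z]
def res(p):
    R=axes(p[3],p[4]);r=[]
    for P,cm in((pt,C[0]),(ps,C[1])):
        for q in P:
            o,d=ray(q,*cm);X=o+d*((p[:3]-o)@R[:,2])/(d@R[:,2]);r.append((np.linalg.norm(X-p[:3])-.05)*1e3)
    return np.r_[r,(p[4]-np.radians(7.3))/np.radians(1)*3]
f=least_squares(res,[.58,.145,.15,np.radians(26),np.radians(7.3)],loss="soft_l1")
p=f.x;R=axes(p[3],p[4]);print(p[:3].round(4),np.degrees(p[3:]).round(2),res(p).round(1))
pin,g=tri((np.array([110,190])+.5)/s-.5+[210,175],C[0],(np.array([505-369,76])+.5)/s-.5+[240,155],C[1])
l=R.T@(pin-p[:3]);print("pin",pin,g,"local mm",(l*1e3).round(1),"phi from +y",np.degrees(np.arctan2(-l[0],l[1])))
for L in((0,0,0),(0,0,.03)):
    print("axis",[((proj(p[:3]+R@L,*c)+.5-o)*s+k).round() for c,o,k in((C[0],np.array([210,175]),0),(C[1],np.array([240,155]),np.array([369,0])))])
for d in range(-30,31,10):
    a=np.radians(d);L=(-.034*np.sin(a),.034*np.cos(a),.016);print(d,[((proj(p[:3]+R@L,*c)+.5-o)*s+k).round() for c,o,k in((C[0],np.array([210,175]),0),(C[1],np.array([240,155]),np.array([369,0])))])
E
python3 f.py
```

```text
[0.5738 0.145  0.1517] [21.56  7.33] [ 2.3  1.3  2.9  2.4  2.   1.7  1.3  0.7  1.3  1.6  3.1  2.9  2.   0.3
  1.1  1.3  1.7  1.5  0.7 -2.1 -0.4  2.3  2.   2.6  1.7 -1.1  0.1]
pin [0.56481411 0.17821209 0.16570894] 0.003402688784408576 local mm [ 0.8 34.1 14.7] phi from +y -1.278160283475434
axis [array([184., 177.]), array([549., 137.])]
axis [array([181., 194.]), array([527.,  92.])]
-30 [array([114., 160.]), array([542.,  61.])]
-20 [array([110., 172.]), array([530.,  65.])]
-10 [array([109., 184.]), array([518.,  69.])]
0 [array([110., 196.]), array([507.,  75.])]
10 [array([113., 208.]), array([496.,  82.])]
20 [array([119., 219.]), array([487.,  90.])]
30 [array([126., 230.]), array([479.,  99.])]
```

```bash
cat >> f.py <<'E'
print("----")
def res2(p):
    r=res(p[:5]);r[:len(pt)]-=p[5];r[len(pt):-1]-=p[6];return r
for loss in("linear","soft_l1"):
    f=least_squares(res2,np.r_[p,0,0],loss=loss);q=f.x;print(q[:3].round(4),np.degrees(q[3:5]).round(2),q[5:].round(1),f.cost)
import sys
s2=12;ims=[cv2.imread("pics/top0.png"),cv2.imread("pics/side0.png")];out=[]
for im,c,o in((ims[0],C[0],np.array([219,182])),(ims[1],C[1],np.array([248,160]))):
    v=cv2.resize(im[o[1]:o[1]+42,o[0]:o[0]+33],None,fx=s2,fy=s2,interpolation=cv2.INTER_CUBIC)
    v=cv2.convertScaleAbs(v,alpha=1.0)
    for th,col in((21,(0,0,255)),(26,(0,160,0)),(31,(255,0,0))):
        Ra=axes(np.radians(th),q[4])
        a,b=[((proj(q[:3]+Ra@L,*c)+.5-o)*s2).astype(int) for L in((0,0,0),(0,0,.03))]
        cv2.circle(v,tuple(map(int,b)),3,col,-1);cv2.circle(v,tuple(map(int,a)),3,(0,0,0),-1)
    out.append(v)
cv2.imwrite("pics/face2.png",np.hstack(out))
E
python3 f.py|sed -n '/----/,$p'
```

```text
----
[0.5738 0.1452 0.1518] [21.82  7.13] [1.9 1. ] 14.951215985123127
[0.5738 0.1454 0.1518] [21.87  7.22] [1.9 1.3] 9.654660481287227
```

View pics/face2.png

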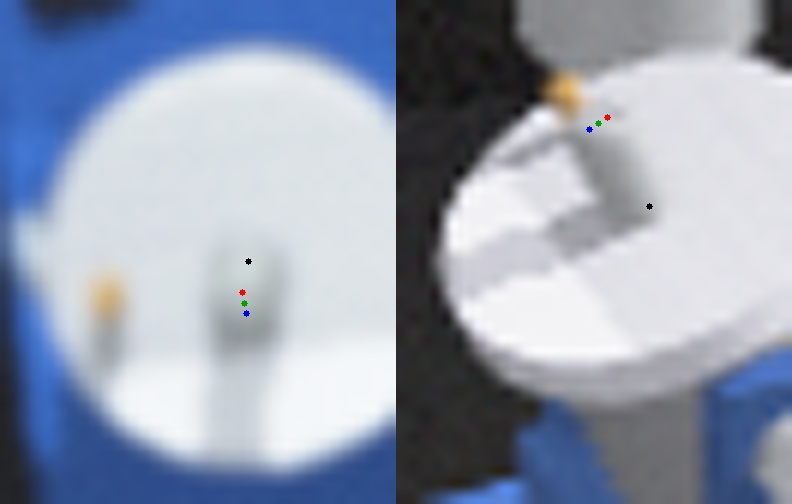

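The face fit puts the centre at about (0.574,0.145,0.152), yaw about 7.2°. The tilt is about 22° from the rim and 24° or more from the shaft outline, so I'll use 23.5° and let the grip and feel absorb the rest. The pin is about 3° from +y. I'll write a helper and head for the cover.

```bash
cat > go.py <<'E'
from h import *
from scipy.spatial.transform import Rotation as Ro
def Rt(ydeg,th=0,yaw=7.2):
    """tool rot; tool y at ydeg in bench plane (th=0), or on the leaning head: tool y at ydeg about face z from face +y"""
    if th==0:
        a=np.radians(ydeg);y=np.array([np.cos(a),np.sin(a),0]);z=np.array([0,0,-1.])
    else:
        F=face(th,yaw);a=np.radians(ydeg);y=F@[-np.sin(a),np.cos(a),0];z=-F[:,2]
    return np.c_[np.cross(y,z),y,z]
def face(th=23.5,yaw=7.2):
    w=np.radians(yaw);t=np.radians(th);x=np.array([np.cos(w),np.sin(w),0]);y=np.array([-np.sin(w),np.cos(w),0]);z=np.array([0,0,np.cos(t)])-np.sin(t)*x
    return np.c_[np.cross(y,z),y,z]
FC=np.array([.5738,.1452,.1516])
def show(*tg,s=None):
    s=s or env.read_state();p=np.array(s["ee_pos"]);R=np.array(s["ee_rot"])
    for P,Q in tg:
        d=R.T@(np.array(P)-p)/.25;r=Ro.from_matrix(R.T@Q).as_rotvec(degrees=True)/360
        print("d",d.round(4),"a",r.round(4),"mm",round(np.linalg.norm(d)*250),"deg",(np.linalg.norm(r)*360).round(1))
def st():
    s=env.read_state();print(round(s["time"],2),np.round(s["ee_pos"],4),"F",np.round(s["wrist_force"],1),"M",np.round(s["moment"],2),"w",round(s["grip_width"]*1e3,1),"gf",np.round(s["gripper_force"],1),"q",np.round(s["qpos"],0))
E
python3 - <<'E'
from go import *
st();Q=Rt(44)
show(([.36,.40,.27],Q),([.46,.2,.27],Q),([.53,0,.26],Q),([.5905,-.178,.16],Q),([.5905,-.178,.037],Q))
E
```

```text
0.2 [0.2624 0.5942 0.226 ] F [ 0.7 -0.6 -0. ] M [-0.01  0.01 -0.  ] w 91.8 gf 0.0 q [-51.  29. -24.  89.  13.  65. -12.]
d [-0.6709 -0.5532 -0.1752] a [-0.0002  0.      0.0616] mm 222 deg 22.2
d [-1.3599 -1.1235 -0.1745] a [-0.0002  0.      0.0616] mm 443 deg 22.2
d [-1.9392 -1.7422 -0.1338] a [-0.0002  0.      0.0616] mm 653 deg 22.2
d [-2.4481 -2.2953  0.2669] a [-0.0002  0.      0.0616] mm 842 deg 22.2
d [-2.4481 -2.2947  0.7589] a [-0.0002  0.      0.0616] mm 860 deg 22.2
```

```bash
python3 -m handwheel '[{"dx":-0.67,"dy":-0.55,"dz":-0.175},{"dx":-0.67,"dy":-0.55,"dz":-0.175},{"dx":-0.67,"dy":-0.55,"dz":-0.175},{"dx":-0.67,"dy":-0.55,"dz":-0.175}]' 
python3 -m handwheel '[{"dx":-0.69,"dy":-0.57},{"dx":-0.69,"dy":-0.57},{"dx":-0.69,"dy":-0.57},{"dx":-0.69,"dy":-0.57}]'
python3 -m handwheel '[{"dx":-0.58,"dy":-0.62,"dz":0.04},{"dx":-0.58,"dy":-0.62,"dz":0.04},{"dx":-0.58,"dy":-0.62,"dz":0.04},{"dx":-0.58,"dy":-0.62,"dz":0.04}]'
python3 -m handwheel '[{"dx":-0.51,"dy":-0.55,"dz":0.4,"az":0.0616},{"dx":-0.51,"dy":-0.55,"dz":0.4,"az":0.0616},{"dx":-0.51,"dy":-0.55,"dz":0.4,"az":0.0616},{"dx":-0.51,"dy":-0.55,"dz":0.4,"az":0.0616},{"dx":-0.51,"dy":-0.55,"dz":0.4,"az":0.0616}]'
python3 - <<'E'
from go import *
st();show(([.5905,-.178,.037],Rt(44)))
E
```

```text
0.2 [0.2624 0.5942 0.226 ] F [ 0.7 -0.6 -0. ] M [-0.01  0.01 -0.  ] w 91.8 gf 0.0 q [-51.  29. -24.  89.  13.  65. -12.]
d [-2.4481 -2.2947  0.7589] a [-0.0002  0.      0.0616] mm 860 deg 22.2validation failed for argument at $[0]...
validation failed for argument at $[0]...
validation failed for argument at $[0]...
validation failed for argument at $[0]...
```

Rows need all six keys.

```bash
python3 -m handwheel '[{"dx":-0.67,"dy":-0.55,"dz":-0.175,"ax":0,"ay":0,"az":0},{"dx":-0.67,"dy":-0.55,"dz":-0.175,"ax":0,"ay":0,"az":0},{"dx":-0.67,"dy":-0.55,"dz":-0.175,"ax":0,"ay":0,"az":0},{"dx":-0.67,"dy":-0.55,"dz":-0.175,"ax":0,"ay":0,"az":0}]' && 
python3 -m handwheel '[{"dx":-0.69,"dy":-0.57,"dz":0,"ax":0,"ay":0,"az":0},{"dx":-0.69,"dy":-0.57,"dz":0,"ax":0,"ay":0,"az":0},{"dx":-0.69,"dy":-0.57,"dz":0,"ax":0,"ay":0,"az":0},{"dx":-0.69,"dy":-0.57,"dz":0,"ax":0,"ay":0,"az":0}]'
```

```text
time: 0.7
ee_pos: [0.3624, 0.3977, 0.271]
ee_rot: [[-0.913, 0.408, 0.001], [0.408, 0.913, -0.001], [-0.002, -0.0, -1.0]]
wrist_force: [0.1, 0.5, -0.3]
grip_width: 0.0917
gripper_force: 0.0
time: 1.2
ee_pos: [0.4617, 0.1974, 0.2705]
ee_rot: [[-0.913, 0.408, 0.0], [0.408, 0.913, -0.001], [-0.001, -0.001, -1.0]]
wrist_force: [1.2, 0.6, -0.1]
grip_width: 0.0919
gripper_force: 0.0
```

Tracking is tight. On to above the cover.

```bash
python3 -m handwheel '[{"dx":-0.58,"dy":-0.62,"dz":0.04,"ax":0,"ay":0,"az":0},{"dx":-0.58,"dy":-0.62,"dz":0.04,"ax":0,"ay":0,"az":0},{"dx":-0.58,"dy":-0.62,"dz":0.04,"ax":0,"ay":0,"az":0},{"dx":-0.58,"dy":-0.62,"dz":0.04,"ax":0,"ay":0,"az":0}]' && 
python3 -m handwheel '[{"dx":-0.51,"dy":-0.55,"dz":0.4,"ax":0,"ay":0,"az":0.0616},{"dx":-0.51,"dy":-0.55,"dz":0.4,"ax":0,"ay":0,"az":0.0616},{"dx":-0.51,"dy":-0.55,"dz":0.4,"ax":0,"ay":0,"az":0.0616},{"dx":-0.51,"dy":-0.55,"dz":0.4,"ax":0,"ay":0,"az":0.0616}]'
python3 - <<'E'
from go import *
st();show(([.5905,-.178,.037],Rt(44)))
f,K,T=cam("side");a=f[225:325,250:380,::-1];cv2.imwrite("pics/pre.png",cv2.resize(a,None,fx=6,fy=6,interpolation=2))
E
```

```text
time: 1.7
ee_pos: [0.531, -0.0041, 0.2602]
ee_rot: [[-0.912, 0.409, -0.0], [0.409, 0.912, -0.002], [-0.0, -0.002, -1.0]]
wrist_force: [-0.3, -0.3, -0.4]
grip_width: 0.092
gripper_force: 0.0
time: 2.2
ee_pos: [0.5903, -0.1806, 0.1581]
ee_rot: [[-0.692, 0.722, -0.003], [0.722, 0.692, -0.001], [0.001, -0.003, -1.0]]
wrist_force: [-0.3, 0.2, 0.5]
grip_width: 0.092
gripper_force: 0.0
2.2 [ 0.5903 -0.1806  0.1581] F [-0.3  0.2  0.5] M [ 0.01 -0.    0.03] w 92.0 gf 0.0 q [13. 28.  2. 98. -1. 55. 59.]
d [0.0063 0.0091 0.4843] a [-0.0005 -0.0002 -0.0007] mm 121 deg 0.3
```

View pics/pre.png

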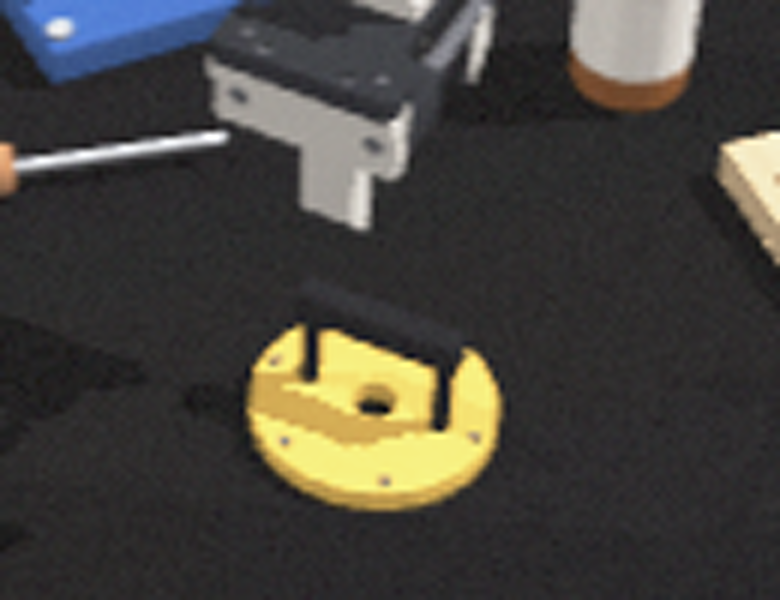

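The side crop shows the gripper over the cover with its fingers parallel to the bar (bar at crop (380,325), finger at (335,220)). Descend and close.

```bash
python3 -m handwheel '[{"dx":0.006,"dy":0.009,"dz":0.25,"ax":0,"ay":0,"az":0},{"dx":0.006,"dy":0.009,"dz":0.4,"ax":0,"ay":0,"az":0},{"dx":0.006,"dy":0.009,"dz":0.484,"ax":0,"ay":0,"az":0},{"dx":0.006,"dy":0.009,"dz":0.484,"ax":0,"ay":0,"az":0}]' && 
python3 -m handwheel '[{"dx":0,"dy":0,"dz":0,"ax":0,"ay":0,"az":0},{"dx":0,"dy":0,"dz":0,"ax":0,"ay":0,"az":0},{"dx":0,"dy":0,"dz":0,"ax":0,"ay":0,"az":0},{"dx":0,"dy":0,"dz":0,"ax":0,"ay":0,"az":0},{"dx":0,"dy":0,"dz":0,"ax":0,"ay":0,"az":0},{"dx":0,"dy":0,"dz":0,"ax":0,"ay":0,"az":0}]' 0
python3 - <<'E'
from go import *
st()
E
```

```text
time: 2.75
ee_pos: [0.5915, -0.1726, 0.0386]
ee_rot: [[-0.695, 0.719, -0.002], [0.719, 0.695, 0.001], [0.002, -0.001, -1.0]]
wrist_force: [0.3, -0.8, 0.2]
grip_width: 0.0917
gripper_force: 0.0
time: 3.5
ee_pos: [0.5921, -0.1739, 0.0394]
ee_rot: [[-0.695, 0.719, -0.0], [0.719, 0.695, 0.0], [0.0, -0.0, -1.0]]
wrist_force: [0.2, -0.2, 0.0]
grip_width: 0.0361
gripper_force: 0.0
3.5 [ 0.5921 -0.1739  0.0394] F [ 0.2 -0.2  0. ] M [ 0.02 -0.03  0.01] w 36.1 gf 0.0 q [ 13.  37.   2. 101.  -1.  42.  59.]
```

```bash
python3 -m handwheel '[{"dx":0,"dy":0,"dz":0.01,"ax":0,"ay":0,"az":0},{"dx":0,"dy":0,"dz":0.01,"ax":0,"ay":0,"az":0},{"dx":0,"dy":0,"dz":0.01,"ax":0,"ay":0,"az":0},{"dx":0,"dy":0,"dz":0.01,"ax":0,"ay":0,"az":0},{"dx":0,"dy":0,"dz":0.01,"ax":0,"ay":0,"az":0},{"dx":0,"dy":0,"dz":0.01,"ax":0,"ay":0,"az":0}]'
python3 - <<'E'
from go import *
st()
E
```

```text
time: 4.25
ee_pos: [0.592, -0.1735, 0.0365]
ee_rot: [[-0.695, 0.719, -0.0], [0.719, 0.695, 0.0], [0.001, 0.0, -1.0]]
wrist_force: [0.1, 0.6, -4.2]
grip_width: 0.0137
gripper_force: 30.0
4.25 [ 0.592  -0.1735  0.0365] F [ 0.1  0.6 -4.2] M [-0.09  0.03  0.03] w 13.7 gf 30.0 q [ 13.  37.   1. 101.  -1.  42.  59.]
```

Gripped (13.7 mm, 30 N). Lift, then work out the hover pose over the shaft.

```bash
cat >> go.py <<'E'
OX=.0022;H=.0365   # cover centre is at -OX along tool x from TCP; underside H ahead of TCP
def tgt(h,phi=-3,th=23.5,ux=0,uy=0,yaw=7.2):
    """TCP pose for bore centre h above face, offset ux,uy in face axes"""
    F=face(th,yaw);Q=Rt(phi,th,yaw);return FC+F@[ux,uy,h+H]+Q@[OX,0,0],Q
E
python3 -m handwheel '[{"dx":0,"dy":0,"dz":-0.1,"ax":0,"ay":0,"az":0},{"dx":0,"dy":0,"dz":-0.3,"ax":0,"ay":0,"az":0},{"dx":0,"dy":0,"dz":-0.5,"ax":0,"ay":0,"az":0},{"dx":0,"dy":0,"dz":-0.7,"ax":0,"ay":0,"az":0},{"dx":0,"dy":0,"dz":-0.9,"ax":0,"ay":0,"az":0},{"dx":0,"dy":0,"dz":-0.9,"ax":0,"ay":0,"az":0}]'
python3 - <<'E'
from go import *
st();P,Q=tgt(.06);show((P*.5+np.array([.592,-.1735,.27])*.5,Q),(P,Q))
E
```

```text
time: 5.0
ee_pos: [0.5954, -0.1743, 0.2671]
ee_rot: [[-0.695, 0.719, 0.01], [0.719, 0.695, -0.002], [-0.008, 0.006, -1.0]]
wrist_force: [0.7, 0.9, -4.7]
grip_width: 0.0137
gripper_force: 30.0
5.0 [ 0.5954 -0.1743  0.2671] F [ 0.7  0.9 -4.7] M [-0.1  -0.04  0.01] w 13.7 gf 30.0 q [12. 21.  2. 92. -1. 66. 59.]
d [0.5443 0.3442 0.0475] a [-0.0315 -0.0578 -0.1374] mm 161 deg 54.8
d [1.0772 0.696  0.1066] a [-0.0315 -0.0578 -0.1374] mm 322 deg 54.8
```

```bash
python3 -m handwheel '[{"dx":0.2,"dy":0.15,"dz":0,"ax":-0.0315,"ay":-0.058,"az":-0.137},{"dx":0.4,"dy":0.3,"dz":0,"ax":-0.0315,"ay":-0.058,"az":-0.137},{"dx":0.54,"dy":0.34,"dz":0,"ax":-0.0315,"ay":-0.058,"az":-0.137},{"dx":0.54,"dy":0.34,"dz":0,"ax":-0.0315,"ay":-0.058,"az":-0.137},{"dx":0.54,"dy":0.34,"dz":0,"ax":-0.0315,"ay":-0.058,"az":-0.137},{"dx":0.54,"dy":0.34,"dz":0,"ax":-0.0315,"ay":-0.058,"az":-0.137},{"dx":0.54,"dy":0.34,"dz":0,"ax":-0.0315,"ay":-0.058,"az":-0.137}]'
python3 - <<'E'
from go import *
st();show(tgt(.06))
E
```

```text
time: 5.88
ee_pos: [0.559, -0.0178, 0.261]
ee_rot: [[-0.92, -0.071, 0.385], [-0.056, 0.997, 0.051], [-0.388, 0.025, -0.921]]
wrist_force: [0.3, 0.2, -4.8]
grip_width: 0.0136
gripper_force: 30.0
5.88 [ 0.559  -0.0178  0.261 ] F [ 0.3  0.2 -4.8] M [-0.07  0.84  0.03] w 13.6 gf 30.0 q [  9.   3.  -8. 120.  -5.  35.  99.]
d [0.0918 0.6352 0.0734] a [ 0.0003 -0.0018 -0.0012] mm 162 deg 0.8
```

```bash
python3 -m handwheel '[{"dx":0.09,"dy":0.2,"dz":0.02,"ax":0,"ay":0,"az":0},{"dx":0.09,"dy":0.42,"dz":0.06,"ax":0,"ay":0,"az":0},{"dx":0.092,"dy":0.635,"dz":0.073,"ax":0,"ay":-0.0018,"az":-0.001},{"dx":0.092,"dy":0.635,"dz":0.073,"ax":0,"ay":-0.0018,"az":-0.001},{"dx":0.092,"dy":0.635,"dz":0.073,"ax":0,"ay":-0.0018,"az":-0.001}]'
cat > look.py <<'E'
from go import *
import sys
st();f,K,T=cam("side");g,K2,T2=cam("top")
a=cv2.resize(f[135:215,225:315,::-1],None,fx=6,fy=6,interpolation=2)
b=cv2.resize(g[160:240,215:255+10,::-1],None,fx=6,fy=6,interpolation=2)[:, :260]
cv2.imwrite(sys.argv[1],np.hstack([a,b]))
s=env.read_state();p=np.array(s["ee_pos"]);R=np.array(s["ee_rot"]);bore=p+R@[-OX,0,H]
F=face();print("bore in face mm",((F.T@(bore-FC))*1e3).round(1),"tilt",np.degrees(np.arccos(-R[:,2]@F[:,2])).round(1))
for n,X in(("tip",FC+F@[0,0,.03]),("bore",bore),("plateC",bore-R[:,2]*.010)):print(n,"side crop",((proj(X,K,T)+.5-[225,135])*6).round(0))
E
python3 look.py pics/hov.png
```

```text
time: 6.5
ee_pos: [0.5337, 0.1406, 0.2396]
ee_rot: [[-0.914, -0.08, 0.397], [-0.065, 0.997, 0.052], [-0.4, 0.022, -0.916]]
wrist_force: [-0.3, -1.1, -4.8]
grip_width: 0.0134
gripper_force: 30.0
6.5 [0.5337 0.1406 0.2396] F [-0.3 -1.1 -4.8] M [-0.15  1.   -0.04] w 13.4 gf 30.0 q [ -4.   4. -17. 123.  13.  31.  63.]
bore in face mm [ 0.4 -1.3 60.4] tilt 0.1
tip side crop [242. 211.]
bore side crop [219. 166.]
plateC side crop [211. 151.]
```

View pics/hov.png

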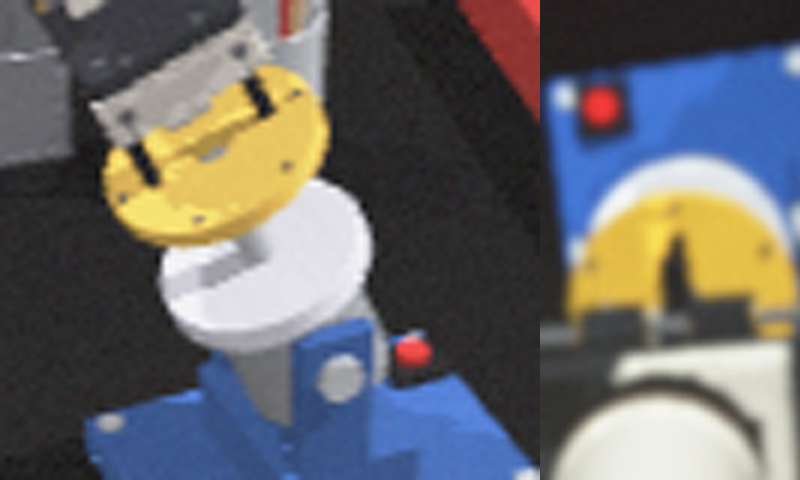

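The hover picture shows the plate (centre about (215,155) in the crop) held just above the shaft, whose base is at (258,258), roughly parallel to the disc. Approaching along the axis, gently.

```bash
cat > w.py <<'E'
from go import *
import sys
st();s=env.read_state();p=np.array(s["ee_pos"]);R=np.array(s["ee_rot"]);F=face()
print("bore mm",((F.T@(p+R@[-OX,0,H]-FC))*1e3).round(1),"F-weight in face axes",(F.T@(np.array(s["wrist_force"])-[0,0,-4.8])).round(1),"M tool",(R.T@np.array(s["moment"])).round(2))
for h in sys.argv[1:]:show(tgt(float(h)/1e3))
E
python3 w.py 31 25;
python3 -m handwheel '[{"dx":0.003,"dy":0.005,"dz":0.06,"ax":0,"ay":0,"az":0},{"dx":0.003,"dy":0.005,"dz":0.11,"ax":0,"ay":0,"az":0},{"dx":0.003,"dy":0.005,"dz":0.11,"ax":0,"ay":0,"az":0}]' >/dev/null; python3 w.py
python3 -m handwheel '[{"dx":0,"dy":0,"dz":0.006,"ax":0,"ay":0,"az":0},{"dx":0,"dy":0,"dz":0.012,"ax":0,"ay":0,"az":0},{"dx":0,"dy":0,"dz":0.016,"ax":0,"ay":0,"az":0}]' >/dev/null; python3 w.py 25
```

```text
6.6 [0.5339 0.139  0.2397] F [ 0.3 -0.7 -4.6] M [-0.08  0.94  0.01] w 14.0 gf 30.0 q [ -4.   4. -17. 123.  13.  31.  63.]
bore mm [ 0.4 -1.3 60.4] F-weight in face axes [ 0.3 -0.7  0.1] M tool [0.01 0.94 0.01]
d [0.0018 0.005  0.1175] a [ 0.0001  0.0003 -0.    ] mm 29 deg 0.1
d [0.0019 0.005  0.1415] a [ 0.0001  0.0003 -0.    ] mm 35 deg 0.1
6.97 [0.5431 0.142  0.2124] F [-0.2  0.1 -4.9] M [-0.09  0.96  0.01] w 13.6 gf 30.0 q [ -5.   7. -17. 123.  16.  28.  60.]
bore mm [-1.9  0.6 31.6] F-weight in face axes [-0.2  0.1 -0.1] M tool [0.02 0.97 0.  ]
7.35 [0.5455 0.143  0.2111] F [-0.8 -0.  -5. ] M [-0.12  0.96  0.03] w 13.9 gf 30.0 q [ -5.   7. -17. 123.  17.  28.  60.]
bore mm [ 0.1  1.3 29.4] F-weight in face axes [-0.9  0.1  0.1] M tool [ 0.04  0.97 -0.02]
d [-0.0004 -0.0051  0.0175] a [0.0003 0.0005 0.0004] mm 5 deg 0.3
```

```bash
python3 -m handwheel '[{"dx":0,"dy":0,"dz":0.008,"ax":0,"ay":0,"az":0},{"dx":0,"dy":0,"dz":0.016,"ax":0,"ay":0,"az":0},{"dx":0,"dy":0,"dz":0.016,"ax":0,"ay":0,"az":0}]' >/dev/null; python3 w.py
python3 -m handwheel '[{"dx":0,"dy":0,"dz":0.006,"ax":0,"ay":0,"az":0},{"dx":0,"dy":0,"dz":0.012,"ax":0,"ay":0,"az":0},{"dx":0,"dy":0,"dz":0.012,"ax":0,"ay":0,"az":0}]' >/dev/null; python3 w.py 20
```

```text
7.72 [0.5465 0.1429 0.2066] F [-0.6  0.1 -6.2] M [-0.2   1.36 -0.07] w 14.0 gf 30.0 q [ -5.   8. -17. 123.  17.  27.  59.]
bore mm [-0.9  1.1 24.9] F-weight in face axes [-1.2  0.1 -1.1] M tool [0.12 1.37 0.05]
8.1 [0.5477 0.1431 0.2039] F [-1.3 -1.4 -6.4] M [-0.3   1.61 -0.08] w 13.6 gf 30.0 q [ -5.   8. -16. 123.  18.  27.  59.]
bore mm [-0.9  1.1 21.9] F-weight in face axes [-1.9 -1.2 -0.9] M tool [0.2  1.63 0.04]
d [-0.0039 -0.004   0.0075] a [0.0002 0.0003 0.0004] mm 2 deg 0.2
```

Forces are small and the bore is over the shaft. I'll relieve the side load and carry on to the pin.

```bash
python3 -m handwheel '[{"dx":0.004,"dy":-0.002,"dz":0,"ax":0,"ay":0,"az":0},{"dx":0.004,"dy":-0.002,"dz":0.008,"ax":0,"ay":0,"az":0},{"dx":0.004,"dy":-0.002,"dz":0.012,"ax":0,"ay":0,"az":0},{"dx":0.004,"dy":-0.002,"dz":0.012,"ax":0,"ay":0,"az":0}]' >/dev/null; python3 w.py
python3 -m handwheel '[{"dx":0,"dy":0,"dz":0.004,"ax":0,"ay":0,"az":0},{"dx":0,"dy":0,"dz":0.008,"ax":0,"ay":0,"az":0},{"dx":0,"dy":0,"dz":0.008,"ax":0,"ay":0,"az":0}]' >/dev/null; python3 w.py 16
```

```text
8.6 [0.5486 0.143  0.2013] F [-1.2 -0.9 -4.9] M [-0.18  1.37 -0.01] w 13.8 gf 30.0 q [ -6.   9. -16. 123.  18.  26.  59.]
bore mm [-1.1  1.  19.1] F-weight in face axes [-1.2 -0.7  0.4] M tool [0.08 1.38 0.01]
8.97 [0.5493 0.1431 0.1994] F [-1.1 -0.5 -4.2] M [-0.21  1.3  -0.05] w 13.9 gf 30.0 q [ -6.   9. -16. 123.  18.  26.  58.]
bore mm [-1.1  0.9 17.1] F-weight in face axes [-0.8 -0.4  1. ] M tool [0.12 1.31 0.03]
d [-0.0051 -0.0032  0.0045] a [0.0003 0.0005 0.0004] mm 2 deg 0.2
```

```bash
python3 -m handwheel '[{"dx":0.002,"dy":-0.001,"dz":0.004,"ax":0,"ay":0,"az":0},{"dx":0.002,"dy":-0.001,"dz":0.008,"ax":0,"ay":0,"az":0},{"dx":0.002,"dy":-0.001,"dz":0.008,"ax":0,"ay":0,"az":0}]' >/dev/null; python3 w.py
python3 -m handwheel '[{"dx":0,"dy":0,"dz":0.004,"ax":0,"ay":0,"az":0},{"dx":0,"dy":0,"dz":0.008,"ax":0,"ay":0,"az":0},{"dx":0,"dy":0,"dz":0.008,"ax":0,"ay":0,"az":0}]' >/dev/null; python3 w.py 12
```

```text
9.35 [0.5498 0.143  0.1976] F [-2.1  0.1 -2.8] M [-0.08  1.36  0.11] w 13.7 gf 30.0 q [ -6.   9. -16. 123.  18.  26.  58.]
bore mm [-1.4  0.8 15.3] F-weight in face axes [-1.1  0.4  2.6] M tool [-0.06  1.36 -0.06]
9.72 [0.55   0.1429 0.195 ] F [-1.8  0.6 -4.6] M [-0.2   1.54  0.08] w 13.9 gf 30.0 q [ -6.   9. -16. 123.  19.  26.  58.]
bore mm [-2.3  0.6 12.8] F-weight in face axes [-1.5  0.8  0.9] M tool [ 0.05  1.56 -0.07]
d [-0.0097 -0.0018  0.0033] a [0.0003 0.0003 0.0004] mm 3 deg 0.2
```

The plate is past the pin tip with about 1 N of axial force. The steady x drift suggests the head leans nearer 22°, so I'll re-square to that about the bore while going on.

```bash
cat > r.py <<'E'
from go import *
import sys
dth,dh,dphi=map(float,sys.argv[1:4])
s=env.read_state();p=np.array(s["ee_pos"]);R=np.array(s["ee_rot"]);b=p+R@[-OX,0,H]
ax=face()[:,1]; Q=Ro.from_rotvec(-np.radians(dth)*ax).as_matrix()@R   # -: lean increases with dth
Q=Ro.from_rotvec(-np.radians(dphi)*R[:,2]).as_matrix()@Q
print("lean now",np.degrees(np.arccos(-R[2,2])),"after",np.degrees(np.arccos(-Q[2,2])))
show((b+Q[:,2]*dh*1e-3-Q@[-OX,0,H],Q))
E
python3 r.py -1.5 0 0
```

```text
lean now 23.608123178907434 after 22.108134941377216
d [-0.0038  0.0002 -0.0002] a [0.0002 0.0042 0.    ] mm 1 deg 1.5
```

```bash
python3 -m handwheel '[{"dx":-0.002,"dy":0,"dz":0,"ax":0,"ay":0.0021,"az":0},{"dx":-0.004,"dy":0,"dz":0,"ax":0,"ay":0.0042,"az":0},{"dx":-0.004,"dy":0,"dz":0,"ax":0,"ay":0.0042,"az":0}]' >/dev/null; python3 w.py
python3 -m handwheel '[{"dx":0,"dy":0,"dz":0.004,"ax":0,"ay":0,"az":0},{"dx":0,"dy":0,"dz":0.008,"ax":0,"ay":0,"az":0},{"dx":0,"dy":0,"dz":0.008,"ax":0,"ay":0,"az":0}]' >/dev/null; python3 w.py
python3 -m handwheel '[{"dx":0,"dy":0,"dz":0.004,"ax":0,"ay":0,"az":0},{"dx":0,"dy":0,"dz":0.008,"ax":0,"ay":0,"az":0},{"dx":0,"dy":0,"dz":0.008,"ax":0,"ay":0,"az":0}]' >/dev/null; python3 w.py
```

```text
10.1 [0.551  0.1429 0.1955] F [-3.2  0.4 -6.1] M [-0.05  1.65  0.15] w 13.7 gf 30.0 q [ -5.  10. -17. 122.  17.  28.  60.]
bore mm [-2.2  0.6 12.8] F-weight in face axes [-3.4  0.8  0.1] M tool [-0.12  1.65 -0.08]
10.47 [0.5518 0.1431 0.1939] F [-4.7 -0.4 -4.4] M [-0.15  1.96  0.19] w 13.4 gf 30.0 q [ -5.  10. -17. 122.  17.  28.  60.]
bore mm [-2.1  0.6 11.1] F-weight in face axes [-4.1  0.2  2.3] M tool [-0.06  1.97 -0.13]
10.85 [0.5526 0.1432 0.1921] F [-4.3 -0.5 -4.7] M [-0.17  2.01  0.11] w 13.6 gf 30.0 q [ -5.  10. -16. 122.  17.  27.  60.]
bore mm [-2.   0.6  9. ] F-weight in face axes [-4.   0.1  1.8] M tool [-0.02  2.02 -0.07]
```

```bash
python3 -m handwheel '[{"dx":0.004,"dy":0,"dz":0,"ax":0,"ay":0,"az":0},{"dx":0.005,"dy":0,"dz":0.004,"ax":0,"ay":0,"az":0},{"dx":0.005,"dy":0,"dz":0.008,"ax":0,"ay":0,"az":0},{"dx":0.005,"dy":0,"dz":0.008,"ax":0,"ay":0,"az":0}]' >/dev/null; python3 w.py
python3 -m handwheel '[{"dx":0,"dy":0,"dz":0.004,"ax":0,"ay":0,"az":0},{"dx":0,"dy":0,"dz":0.008,"ax":0,"ay":0,"az":0},{"dx":0,"dy":0,"dz":0.008,"ax":0,"ay":0,"az":0}]' >/dev/null; python3 w.py
```

```text
11.35 [0.5528 0.1433 0.1902] F [-2.2 -0.1 -4.9] M [-0.17  1.49  0.12] w 14.0 gf 30.0 q [ -5.  11. -16. 122.  18.  27.  59.]
bore mm [-2.5  0.8  7.2] F-weight in face axes [-2.   0.2  0.8] M tool [ 0.01  1.5  -0.1 ]
11.72 [0.5534 0.1435 0.1882] F [-1.2  0.1 -4.9] M [-0.07  1.29  0.08] w 13.8 gf 30.0 q [ -5.  11. -16. 122.  18.  27.  59.]
bore mm [-2.8  0.8  5.1] F-weight in face axes [-1.1  0.2  0.4] M tool [-0.05  1.3  -0.03]
```

Sliding freely with the pin engaged. Keep lowering.

```bash
python3 -m handwheel '[{"dx":0.001,"dy":0,"dz":0.004,"ax":0,"ay":0,"az":0},{"dx":0.001,"dy":0,"dz":0.008,"ax":0,"ay":0,"az":0},{"dx":0.001,"dy":0,"dz":0.008,"ax":0,"ay":0,"az":0}]' >/dev/null; python3 w.py
python3 -m handwheel '[{"dx":0,"dy":0,"dz":0.004,"ax":0,"ay":0,"az":0},{"dx":0,"dy":0,"dz":0.008,"ax":0,"ay":0,"az":0},{"dx":0,"dy":0,"dz":0.008,"ax":0,"ay":0,"az":0}]' >/dev/null; python3 w.py
python3 -m handwheel '[{"dx":0,"dy":0,"dz":0.003,"ax":0,"ay":0,"az":0},{"dx":0,"dy":0,"dz":0.006,"ax":0,"ay":0,"az":0},{"dx":0,"dy":0,"dz":0.006,"ax":0,"ay":0,"az":0}]' >/dev/null; python3 w.py
```

```text
12.1 [0.554  0.1435 0.1863] F [-0.3  0.5 -5.1] M [-0.05  1.01  0.05] w 13.8 gf 30.0 q [ -6.  11. -16. 122.  18.  27.  59.]
bore mm [-3.   0.8  3.2] F-weight in face axes [-0.3  0.5 -0.2] M tool [-0.04  1.02 -0.01]
12.47 [0.5551 0.1439 0.1851] F [-1.3 -0.5  0.1] M [-0.1   0.91  0.  ] w 13.6 gf 30.0 q [ -6.  11. -16. 122.  18.  26.  59.]
bore mm [-2.4  1.   1.6] F-weight in face axes [ 0.7 -0.4  5. ] M tool [0.03 0.91 0.  ]
12.85 [0.5558 0.1442 0.1848] F [-8.3 -1.1 13. ] M [-0.18  1.32 -0.03] w 13.9 gf 30.0 q [ -6.  11. -16. 122.  18.  26.  59.]
bore mm [-1.8  1.2  1.1] F-weight in face axes [-0.6 -0.  19.7] M tool [0.09 1.33 0.02]
```

Face contact: 20 N axial at the expected depth. I'll press a touch more, ease off, and open.

```bash
python3 -m handwheel '[{"dx":0,"dy":0,"dz":0.002,"ax":0,"ay":0,"az":0},{"dx":0,"dy":0,"dz":0.002,"ax":0,"ay":0,"az":0}]' >/dev/null; python3 w.py
python3 -m handwheel '[{"dx":0,"dy":0,"dz":-0.003,"ax":0,"ay":0,"az":0},{"dx":0,"dy":0,"dz":-0.006,"ax":0,"ay":0,"az":0},{"dx":0,"dy":0,"dz":-0.006,"ax":0,"ay":0,"az":0}]' >/dev/null; python3 w.py
```

```text
13.1 [0.5559 0.1441 0.1848] F [-11.6  -2.1  17.9] M [-0.23  1.64 -0.03] w 13.7 gf 30.0 q [ -6.  11. -16. 122.  18.  26.  58.]
bore mm [-1.7  1.2  1. ] F-weight in face axes [-1.7 -0.6 25.6] M tool [0.12 1.65 0.02]
13.47 [0.5557 0.1441 0.1849] F [-0.6  0.5  5.8] M [0.08 0.38 0.09] w 13.7 gf 30.0 q [ -6.  11. -16. 122.  18.  26.  59.]
bore mm [-1.9  1.2  1.2] F-weight in face axes [ 3.7  0.5 10. ] M tool [-0.14  0.37 -0.03]
```

```bash
python3 -m handwheel '[{"dx":0,"dy":0,"dz":0,"ax":0,"ay":0,"az":0},{"dx":0,"dy":0,"dz":0,"ax":0,"ay":0,"az":0},{"dx":0,"dy":0,"dz":0,"ax":0,"ay":0,"az":0},{"dx":0,"dy":0,"dz":0,"ax":0,"ay":0,"az":0},{"dx":0,"dy":0,"dz":0,"ax":0,"ay":0,"az":0},{"dx":0,"dy":0,"dz":0,"ax":0,"ay":0,"az":0}]' 70 >/dev/null; python3 w.py
python3 -m handwheel '[{"dx":0,"dy":0,"dz":-0.05,"ax":0,"ay":0,"az":0},{"dx":0,"dy":0,"dz":-0.15,"ax":0,"ay":0,"az":0},{"dx":0,"dy":0,"dz":-0.3,"ax":0,"ay":0,"az":0},{"dx":0,"dy":0,"dz":-0.5,"ax":0,"ay":0,"az":0},{"dx":0,"dy":0,"dz":-0.5,"ax":0,"ay":0,"az":0}]' >/dev/null; python3 look.py pics/after.png
```

```text
14.22 [0.5546 0.1435 0.1838] F [ 0.2 -0.7  0.1] M [ 0.    0.47 -0.02] w 67.5 gf 0.0 q [ -6.  11. -16. 122.  18.  26.  59.]
bore mm [-3.5  0.8  0.7] F-weight in face axes [ 2.1 -0.7  4.5] M tool [-0.03  0.47  0.04]
14.85 [0.5093 0.1383 0.305 ] F [1.6 0.1 0.3] M [-0.01  0.43  0.  ] w 70.1 gf 0.0 q [ -2.  -3. -19. 120.   6.  41.  69.]
bore in face mm [  0.    0.4 126.7] tilt 1.2
tip side crop [242. 211.]
bore side crop [162.  62.]
plateC side crop [154.  45.]
```

View pics/after.png

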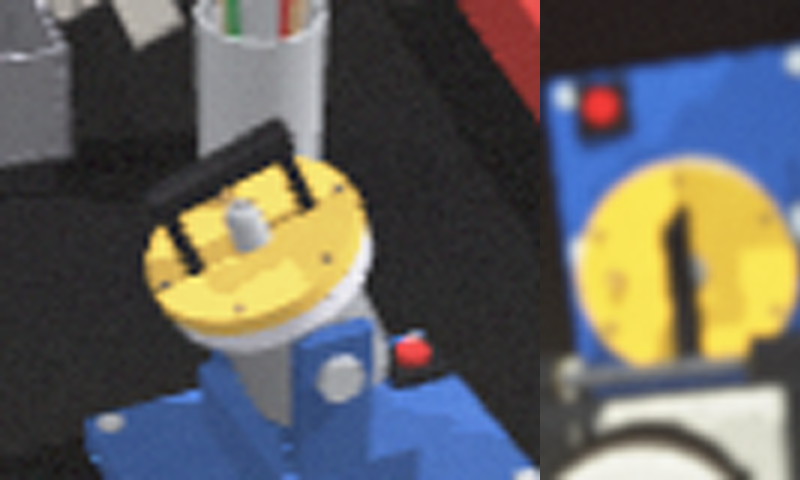

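The picture shows the cover home on the disc. The shaft stands out of the bore at (245,225), and brass shows in the pin hole at (618,285) in the top crop. An even disc rim is visible below the plate, and the gripper is clear. Handing in.

```bash
python3 -c "
from rig import env
print(env.finish_job())"
```

```text
the job is handed in; nothing more can be done
None
```

The job is handed in: the leftmost yellow cover is over the shaft and pin, pressed onto the spindle face until it stopped, and released with the gripper clear. That it lies flush I judged from the contact depth, the 26 N press and the last picture. The clock read about 15 s of the 72 s, the highest force I read was about 26 N, and no other object was touched.

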